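Turn two pearl blocks hollow side up into their carrier

TASK

Load the two loose pearl-holding blocks into the two free nests of the carrier, either block in either nest: each hollow side up, its brass tab in the gap of the rail, fully down between the rails, just like the block already there. Leave that block with its pearl, the two pearls on the red board and everything else on the bench as they are.

Things in the scene. Friction and masses are not known exactly. Their poses are not given: they have to be found in the camera images.
- edge_block: Pearl block 46 (own y) x 36 (x) x 24 mm (z), 60 g: brown wood, 6 mm cream face at own +z with a round hollow 20 mm across, 6 deep; brass tab on the -x side, 10 wide (y), 8 thick, 10 long. Origin: centre of the brown back. At the start it stands on its long narrow side on the bench with the tab up, so own -x points up and the cream face looks sideways.
- facedown_block: Pearl block 46 (own y) x 36 (x) x 24 mm (z), 60 g: brown wood, 6 mm cream face at own +z with a round hollow 20 mm across, 6 deep; brass tab on the -x side, 10 wide (y), 8 thick, 10 long. Origin: centre of the brown back. At the start it lies cream face down on the bench, own +z pointing down.
- loaded_block: Pearl block 46 (own y) x 36 (x) x 24 mm (z), 60 g: brown wood, 6 mm cream face at own +z with a round hollow 20 mm across, 6 deep; brass tab on the -x side, 10 wide (y), 8 thick, 10 long. Origin: centre of the brown back. It already sits correctly in the middle nest of the carrier, as the example; to be left alone.
- carrier: Fixed aluminium tray 74 (x) x 290 mm (y), base 6 mm thick, origin under its centre; three nests at y = +95, 0, -95 mm. Nest: grey pedestal 36 x 34 mm, top at 18 mm, between green rails along y (34 long, 6 thick, 40 apart, 8 above the pedestal); the -x rail has a 16 mm gap for the tab. Nest ends are open: a seated block overhangs by 6 mm each end, 12 mm above the base.
- nest0 (a point): Top centre of the pedestal of the free nest at carrier y = +95 mm; axes as the carrier's. A block seated properly has its origin here, its z up and its axes parallel to these.
- gap0 (a point): Where the outer end of the tab of a properly seated block lies, in the rail gap of the free nest at carrier y = +95 mm.
- nest2 (a point): Top centre of the pedestal of the free nest at carrier y = -95 mm; axes as the carrier's. A block seated properly has its origin here, its z up and its axes parallel to these.
- gap2 (a point): Where the outer end of the tab of a properly seated block lies, in the rail gap of the free nest at carrier y = -95 mm.
- edge_block_tab (a point): Centre of the outer end of this block's brass tab (block's own -28, 0, 6 mm). The tab spans own z 2 to 10 mm.
- facedown_block_tab (a point): Centre of the outer end of this block's brass tab (block's own -28, 0, 6 mm). The tab spans own z 2 to 10 mm.
- pearl_1_center (a point): Centre of a loose white pearl, 16 mm across, 12 g, at the start resting in the hole of the red pearl board at board y = +50 mm, centre about 5 mm above the board's top; to be left alone.
- pearl_2_center (a point): Centre of a loose white pearl, 16 mm across, 12 g, at the start resting in the hole of the red pearl board at board y = -50 mm, centre about 5 mm above the board's top; to be left alone.
- pearl_board: Fixed red board, 46 mm (x) x 150 mm (y) x 14 mm high, origin under its centre, with three holes 13 mm across at y = -50, 0, +50 mm; the middle one is empty.
- loaded_pearl_center (a point): Centre of the pearl already lying in the example block's hollow; to be left alone.
- red_dish: Shallow terracotta-red dish, 110 mm across, 22 high, loose; not part of the job. Origin under its centre.
- clear_cup: Clear plastic cup, 68 mm across, 60 high, loose; not part of the job. Origin under its centre.
- tile_stack: Two small grey soldering tiles, about 60 x 45 mm, 22 high together, loose; not part of the job. Origin under its centre.
- tweezers: Dark steel tweezers lying flat, 130 mm long, loose; not part of the job. Origin under its centre.
- needle_file: File with a wooden handle lying flat, 170 mm long, loose; not part of the job. Origin under its centre.

How it is judged:
By the outcome, as a careful person would: the job done as asked, in the order asked, and still so for the second after the job is handed in, with the robot touching nothing.
It also fails if it takes over 72 s, if anything falls off the work surface, if the arm or the gripper's body presses on something with over 40 N, if the wrist force passes 120 N, or if a joint passes its speed limit or range.

ROBOT

A 6-joint arm with a two-finger parallel gripper is mounted at the origin on the work surface. World frame = base frame: x ahead of the robot, y to its left, z up, the work surface at z = 0. Lengths are in m, angles in rad, forces in N, time in s.
With the tool pointing down it reaches from about 0.4 to 0.825 m from the base axis. Payload 7 kg.
Tool frame: the origin (TCP) lies on the mounting face of the last link; the fingertips stand arm.tcp_to_tips ahead of it and the grasp point (between the pads) lies 159 mm ahead of it (arm.tcp_to_tips is the distance from the TCP to the fingertips, in m); z points along the fingers, y is the direction in which the jaws open and shut (so a half turn about z gives the same grasp; the last joint's range is limited). The gripper opens to 88 mm and grips with 3 to 60 N. Pads are 19 mm wide; open, the fingers measure 130 mm over their backs; the gripper's body (78 mm by 193 mm) begins 47 mm behind the grasp point.
Start: joints at [-0.878, 0.359, 0.012, 0, -1.224, -0.288], TCP at [0.266, -0.62, 0.405] pointing down, gripper open.
Joint ranges: [-3.07, 3.07], [-1.43, 2.12], [-1.02, 1.25], [-3.03, 1.67], [-3.05, -0], [-3.03, 3.03]. Speed limits (rad/s): [2.39, 2.39, 3.01, 3.14, 3.14, 3.14].

INTERFACE

Orientations are given as [roll, pitch, yaw] about the fixed x, y, z axes, in that order (R = Rz(yaw) Ry(pitch) Rx(roll)).
In Python, from station import arm, cams, job_done, finder gives the robot as it stands.
- The arm moves only by the tool play_rows, never from a script. Its argument "targets" is a list that holds one entry, the list of rows, each a list of 4 numbers: the shift along the tool's x, y, z in m, then the turn about the tool's z in degrees. A call has 1 to 5 rows; each row is the pose to reach, as a shift and turn from the pose commanded when the call began, along the tool's axes at that moment; what a row does not reach only later rows make up. A row lasts 1/8 s, in which the tool goes at most 62.5 mm and 10.7 degrees, less where a joint would pass 70% of its speed; a pose out of reach is approached as far as the arm can. A call with a gripper value outside its range is refused whole. "grip" is the closure in counts, from 0 (fully open) to 255 (shut), set as the call begins (left out, the last holds). The fingers move at their own pace and stop on an object; "newtons" is the grip in N (left out, the last holds). Time passes only in rows, so rows that repeat a pose let the fingers close. It gives the time, the measured TCP pose, the force and the opening at its end, in the units of the state.
- arm.get_state(): the state, without advancing time (a new reading comes with each control period).
- cams.grab_frame(name): name is "scene" or "top" or "wrist"; returns (picture, depth): 480x640x3 uint8, red, green, blue; 480x640 float32, m along the optical axis (not along the pixel's ray), 0 where there is no reading.
- cams.camera_params(name): a dict with "intrinsics" (3x3 intrinsics, pixels), "position" and "attitude" of the camera in the world. Camera axes: x right, y down, z forward; pixel columns grow to the right and rows downward; lengths in m; the calibration is good to about 2 mm. A picture is of the moment at which its call begins: read the wrist's pose just before it. camera_params takes no time and is no camera call; for the wrist camera it gives the pose at the moment of the call.
- job_done(): hands the job in, once; it reports no verdict.
Trained networks look in the newest picture that a camera, given by its name, has taken for a name from the list of things; names that differ only in an ending like _2 or _b are one class to them, and where a whole thing is asked for, a point or a joint stands for the part that bears it (a point fixed in the world has none). Each returns a list of dicts, best first, with "score" (0 to 1); they miss things now and then, are a little off and sometimes report something else, mostly with a low value. They report only what shows in the picture. A call takes as long as a camera call.
- finder.find_in(camera, query): "xyz" ([x, y, z] in m, in world coordinates, good to about 4 mm: the middle of the surface that is visible of it).
- finder.masks_of(camera, query): "mask" (480x640 bool, what is visible of it).
The state is a dict: "t": time; "q": joint angles; "qd": joint speeds; "joint_efforts": joint torques, N m; "eef_pos": TCP position; "ee_rot": TCP orientation; "force": force on the tool from outside, world axes, zero at the start; "moment": the same for the moment, N m; "width": finger opening in m.
Only numpy, scipy, OpenCV 4.12 (cv2) and the standard library are available. Lean on these libraries where they do the work, as an engineer would, in place of code of your own. Each camera call takes 0.05 s, during which the arm holds its last target. There are 200 camera calls.

## Working session

There is one attempt and no reset: what is moved stays moved. The work goes in short steps, Python scripts to look and compute and a tool call to move; the robot and the scene stay as the last step left them, time stands still between calls to the robot, and variables do not carry over. Pictures are saved under pics/ and viewed, about 8 in all and at most 12, crops included, and the job is handed in when it is done.

Besides the shell and the picture viewer there is one more tool, called after "Emit:" by a JSON object that holds its "method" and its "body". play_rows: Moves the arm, as the interface text tells. Its arguments: {"type":"object","properties":{"targets":{"type":"array","items":{"type":"array","items":{"type":"array","items":{"type":"number"}}}},"grip":{"type":"number"},"newtons":{"type":"number"}},"required":["targets"]}

```bash
ls; mkdir -p pics; cat > h.py <<'E'
import numpy as np,cv2
from station import arm,cams,job_done,finder
from scipy.spatial.transform import Rotation as Ro
def att(p):
    a=np.array(p["attitude"])
    return a if a.shape==(3,3) else (Ro.from_euler('xyz',a).as_matrix() if a.size==3 else Ro.from_quat(a).as_matrix())
def cloud(name):
    p=cams.camera_params(name); im,d=cams.grab_frame(name); K=np.array(p["intrinsics"])
    v,u=np.mgrid[:480,:640]
    c=np.stack([(u-K[0,2])/K[0,0]*d,(v-K[1,2])/K[1,1]*d,d],-1)
    return im,d,c@att(p).T+np.array(p["position"])
def save(im,n,box=None,s=1):
    if box: im=im[box[1]:box[3],box[0]:box[2]]
    cv2.imwrite('pics/'+n,cv2.resize(im[:,:,::-1],None,fx=s,fy=s))
E
python3 - <<'E'
from h import *
s=arm.get_state();print(arm.tcp_to_tips,s['eef_pos'],s['ee_rot'],s['width'])
for n in("scene","top"):
    p=cams.camera_params(n);print(n,p)
    im,d,P=cloud(n);save(im,n+'0.png');np.save(n+'P.npy',P);np.save(n+'I.npy',im)
    for q in("edge_block","facedown_block","loaded_block","carrier","nest0","gap0","nest2","gap2","edge_block_tab","facedown_block_tab","pearl_board"):
        print(q,[(np.round(r['xyz'],3).tolist(),round(r['score'],2)) for r in finder.find_in(n,q)[:3]])
E
```

```text
pics
0.1781 [ 0.26575333 -0.62027906  0.4037258 ] [ 3.13995485e+00 -1.41738816e-04 -2.73694076e+00] 0.08776885080217207
scene {'intrinsics': array([[456.9076699 ,   0.        , 316.57683365],
       [  0.        , 456.9076699 , 239.89633577],
       [  0.        ,   0.        ,   1.        ]]), 'position': array([1.01514547, 0.22278407, 0.92723736]), 'attitude': array([-2.59170669, -0.00898546,  2.19468155])}
edge_block [([0.588, -0.334, 0.036], 0.66)]
facedown_block [([0.536, 0.292, 0.021], 0.92)]
loaded_block [([0.583, -0.012, 0.04], 0.92)]
carrier [([0.586, 0.011, 0.006], 0.8)]
nest0 [([0.584, 0.007, 0.008], 0.9)]
gap0 [([0.588, 0.008, 0.005], 0.57)]
nest2 [([0.584, 0.007, 0.008], 0.9)]
gap2 [([0.588, 0.008, 0.005], 0.57)]
edge_block_tab [([0.588, -0.341, 0.036], 0.6), ([0.582, -0.013, 0.04], 0.37), ([0.584, 0.007, 0.002], 0.22)]
facedown_block_tab [([0.538, 0.29, 0.026], 0.65), ([0.763, -0.018, 0.019], 0.59)]
pearl_board [([0.762, -0.015, 0.016], 0.72)]
top {'intrinsics': array([[478.82447592,   0.        , 317.54782015],
       [  0.        , 478.82447592, 237.90879508],
       [  0.        ,   0.        ,   1.        ]]), 'position': array([ 0.42058104, -0.08093573,  1.26603304]), 'attitude': array([-3.00383167, -0.00347344, -1.58360928])}
edge_block [([0.576, -0.019, 0.009], 0.66), ([0.579, -0.337, 0.035], 0.45)]
facedown_block [([0.535, 0.289, 0.024], 0.87)]
loaded_block [([0.576, -0.022, 0.042], 0.76)]
carrier [([0.571, -0.022, 0.006], 0.71)]
nest0 [([0.575, -0.022, 0.008], 0.73)]
gap0 [([0.579, -0.023, 0.008], 0.58)]
nest2 [([0.575, -0.022, 0.008], 0.73)]
gap2 [([0.579, -0.023, 0.008], 0.58)]
edge_block_tab [([0.581, -0.335, 0.04], 0.47)]
facedown_block_tab [([0.535, 0.292, 0.022], 0.66)]
pearl_board [([0.751, -0.012, 0.013], 0.79)]
```

View pics/top0.png

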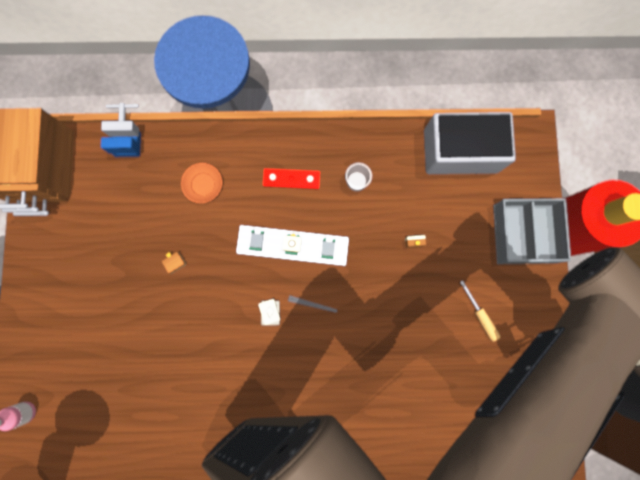

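View pics/scene0.png

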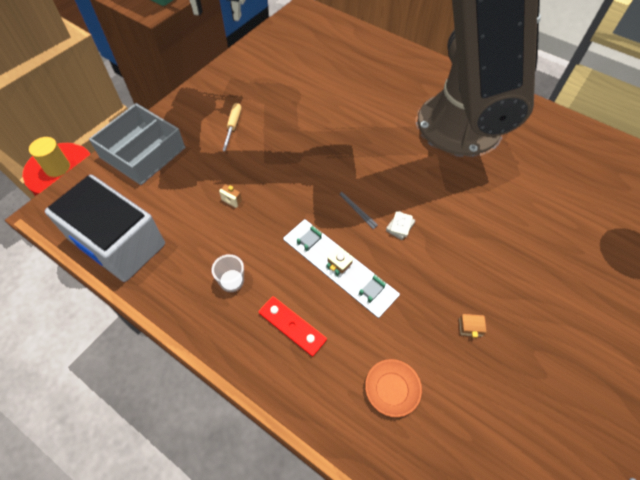

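```bash
python3 - <<'E'
from h import *
s=arm.get_state();R=Ro.from_euler('xyz',s['ee_rot']).as_matrix()
p=cams.camera_params('wrist');print('cam in tool',R.T@(np.array(p['position'])-s['eef_pos']),'\n',R.T@att(p),p['intrinsics'][0][0])
I=np.load('topI.npy');J=np.load('sceneI.npy')
a=cv2.resize(I[215:275,230:360],None,fx=6,fy=6,interpolation=2)[:, :780]
b=[cv2.resize(x,(195,200),interpolation=2) for x in(I[240:280,153:192],I[225:265,397:436],J[175:215,210:249],J[305:345,454:493])]
out=np.vstack([a,np.hstack(b)]);cv2.imwrite('pics/c1.png',out[:,:,::-1])
E
```

```text
cam in tool [ 0.07158974 -0.00057495  0.02044167] 
 [[-2.00227516e-04 -9.64722838e-01 -2.63267555e-01]
 [ 9.99999738e-01 -9.98321071e-06 -7.23964758e-04]
 [ 6.95797081e-04 -2.63267631e-01  9.64722587e-01]] 359.23029766004305
```

View pics/c1.png

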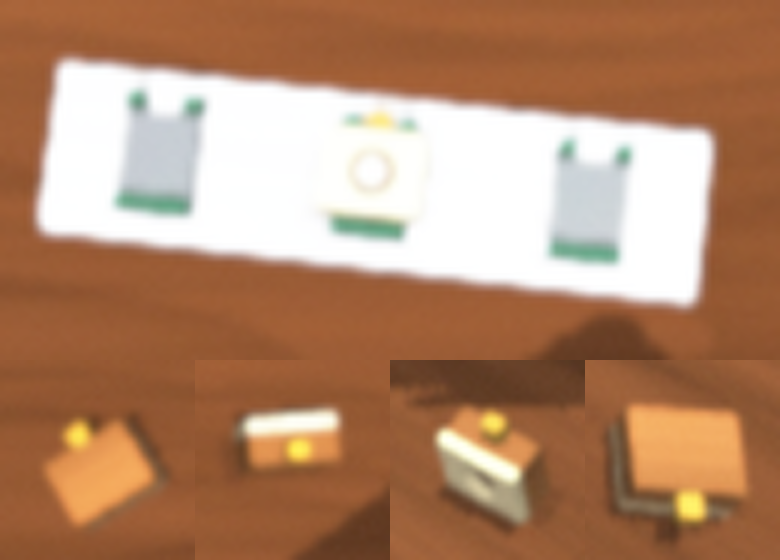

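Emit:
{"method": "play_rows", "body": {"targets": [[[-0.286,0.097,0.074,23],[-0.286,0.097,0.074,23],[-0.286,0.097,0.074,23],[-0.286,0.097,0.074,23],[-0.286,0.097,0.074,23]]]}}

```text
t: 1.82
eef_pos: [0.4902, -0.4186, 0.331]
ee_rot: [-3.141, 0.001, -3.138]
force: [2.4, -0.6, 0.4]
width: 0.0876
```

```bash
cat >> h.py <<'E'
def go(x,y,z,yaw=None):
    "rows args to TCP target (world m, deg yaw)"
    s=arm.get_state();R=Ro.from_euler('xyz',s['ee_rot']).as_matrix()
    d=R.T@(np.array([x,y,z])-s['eef_pos']);cy=np.degrees(s['ee_rot'][2])
    t=0 if yaw is None else -((yaw-cy+180)%360-180)
    print('go',np.round(d,4),round(t,1),'len',round(np.linalg.norm(d),3),'now',np.round(s['eef_pos'],4),round(cy,1),'q1,q6',np.round([s['q'][0],s['q'][5]],2),'F',np.round(s['force'],1),'w',round(s['width'],4),'t',round(s['t'],2))
E
python3 -c "
from h import *
go(.58,-.337,.30,-180)"
```

```text
go [-0.0901  0.0813  0.0311] 0.2 len 0.125 now [ 0.4902 -0.4186  0.331 ] -179.8 q1,q6 [-0.4  -1.16] F [ 2.4 -0.6  0.4] w 0.0876 t 1.82
```

Emit:
{"method": "play_rows", "body": {"targets": [[[-0.09,0.081,0.031,0],[-0.09,0.081,0.031,0],[-0.09,0.081,0.031,0]]]}}

```text
t: 2.2
eef_pos: [0.5813, -0.3356, 0.2983]
ee_rot: [3.141, -0.002, -3.134]
force: [-0.6, -0.4, -0.2]
width: 0.0877
```

```bash
python3 - <<'E'
from h import *
go(.58,-.337,.30,-180)
im,d,P=cloud('wrist');np.savez('w1.npz',im=im,P=P);save(im,'w1.png')
m=(P[...,2]>.015)&(P[...,2]<.06)&(abs(P[...,0]-.58)<.06)&(abs(P[...,1]+.337)<.06)
q=P[m];print(len(q),np.percentile(q,[1,50,99],axis=0).round(4))
for lo,hi in((.03,.04),(.041,.05)):
    k=q[(q[:,2]>lo)&(q[:,2]<hi)]
    r=cv2.minAreaRect((k[:,:2]*1000).astype(np.float32));print(lo,len(k),np.median(k[:,2]),r)
print('table z',np.median(P[400:,100:540,2]))
E
```

```text
go [ 0.0013 -0.0014 -0.0017] 0.4 len 0.003 now [ 0.5813 -0.3356  0.2983] -179.6 q1,q6 [-0.23 -1.33] F [-0.6 -0.4 -0.2] w 0.0877 t 2.2
2545 [[ 0.566  -0.3653  0.0165]
 [ 0.5761 -0.3423  0.0354]
 [ 0.5915 -0.32    0.0462]]
0.03 2057 0.03546803959609543 ((579.1968994140625, -342.48431396484375), (24.47589111328125, 46.10552978515625), 3.9234673976898193)
0.041 193 0.045399534499304145 ((573.08642578125, -342.806396484375), (8.17626953125, 9.693435668945312), 2.2313954830169678)
table z 0.22903692515303187
```

View pics/w1.png

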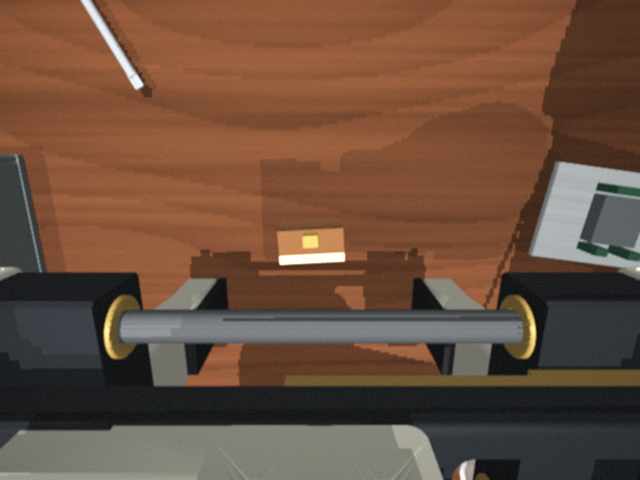

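```bash
python3 -c "
from h import *
go(.5661,-.3432,.217,-176.5)"
```

```text
go [ 0.0138 -0.0062  0.0821] -3.1 len 0.084 now [ 0.58   -0.337   0.2991] -179.6 q1,q6 [-0.24 -1.33] F [ 0.3 -0.3 -0. ] w 0.0876 t 2.25
```

Emit:
{"method": "play_rows", "body": {"targets": [[[0.0138,-0.0062,0.04,-3.1],[0.0138,-0.0062,0.07,-3.1],[0.0138,-0.0062,0.082,-3.1],[0.0138,-0.0062,0.082,-3.1],[0.0138,-0.0062,0.082,-3.1]]], "grip": 150, "newtons": 5}}

```text
t: 2.88
eef_pos: [0.5654, -0.3455, 0.2197]
ee_rot: [-3.141, 0.002, -3.084]
force: [-0.2, -0.2, 0.6]
width: 0.0432
```

Emit:
{"method": "play_rows", "body": {"targets": [[[0,0,0,0],[0,0,0,0],[0,0,0,0],[0,0,0,0]]], "grip": 255, "newtons": 5}}

```text
t: 3.38
eef_pos: [0.5648, -0.3449, 0.2183]
ee_rot: [3.142, -0.0, -3.084]
force: [-0.6, -0.2, 0.1]
width: 0.0095
```

```bash
python3 - <<'E'
from h import *
go(.5661,-.3432,.217,-176.5)
im,d,P=cloud('wrist');save(im,'w2.png',(160,130,480,370),2)
E
```

```text
go [-0.0014  0.0017  0.0013] -0.2 len 0.002 now [ 0.5648 -0.3449  0.2183] -176.7 q1,q6 [-0.25 -1.26] F [-0.6 -0.2  0.1] w 0.0095 t 3.38
```

View pics/w2.png

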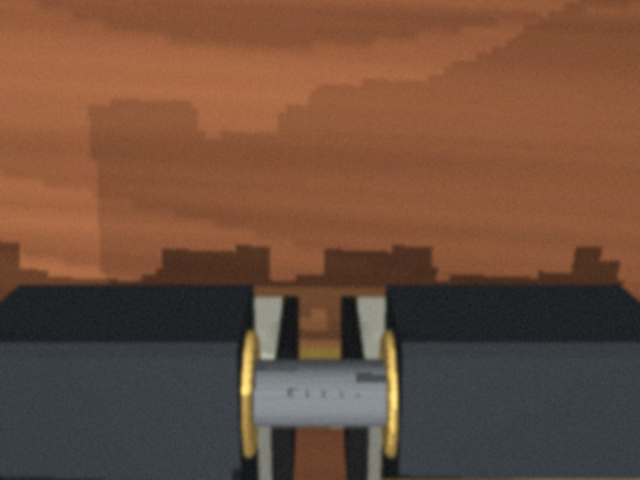

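Emit:
{"method": "play_rows", "body": {"targets": [[[0.0055,0,0,0],[0.011,0,0,0],[0.016,0,0.001,0],[0.022,0,0.003,0],[0.027,0,0.005,0]]]}}

```text
t: 4.05
eef_pos: [0.5375, -0.3464, 0.2139]
ee_rot: [-3.141, 0.001, -3.084]
force: [-1.5, 2.5, 6.3]
width: 0.0098
```

Emit:
{"method": "play_rows", "body": {"targets": [[[0.005,0,0.0035,0],[0.009,0,0.007,0],[0.013,0,0.011,0],[0.016,0,0.016,0],[0.019,0,0.021,0]]]}}

```text
t: 4.68
eef_pos: [0.5184, -0.3477, 0.192]
ee_rot: [3.142, -0.0, -3.084]
force: [-1.3, -1.1, 1.6]
width: 0.0096
```

Emit:
{"method": "play_rows", "body": {"targets": [[[0.002,0,0.004,0],[0.003,0,0.0075,0],[0.003,0,0.0105,0],[0.003,0,0.0105,0]]]}}

```text
t: 5.18
eef_pos: [0.5161, -0.3478, 0.1814]
ee_rot: [3.142, -0.0, -3.084]
force: [-0.6, -1.0, -0.2]
width: 0.01
```

```bash
python3 - <<'E'
from h import *
go(.5661,-.3432,.217,-176.5)
im,d,P=cloud('scene')
m=(P[...,2]>.012)&(P[...,2]<.06)&(abs(P[...,0]-.54)<.07)&(abs(P[...,1]+.337)<.07)
v,u=np.where(m);print(u.min(),u.max(),v.min(),v.max())
save(im,'s3.png',(180,130,300,220),5)
E
```

```text
go [-0.0502  0.0017 -0.0356] -0.2 len 0.062 now [ 0.5161 -0.3478  0.1814] -176.7 q1,q6 [-0.28 -1.23] F [-0.6 -1.  -0.2] w 0.01 t 5.17
226 254 170 196
```

View pics/s3.png

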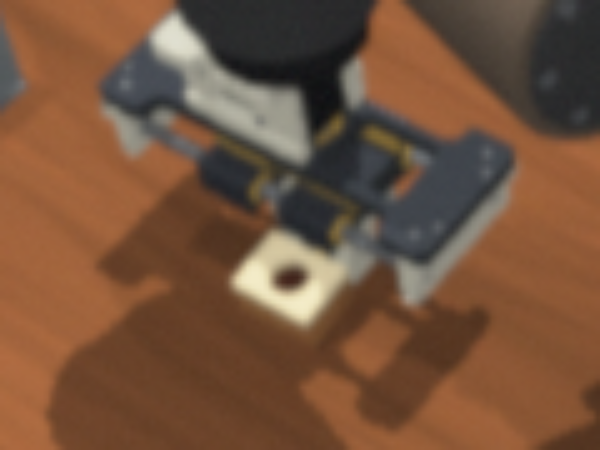

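Emit:
{"method": "play_rows", "body": {"targets": [[[0,0,0,0],[0,0,0,0],[-0.01,0,-0.06,0],[-0.02,0,-0.12,0],[-0.02,0,-0.12,0]]], "grip": 0}}

```text
t: 5.85
eef_pos: [0.5381, -0.3473, 0.3079]
ee_rot: [-3.137, 0.01, -3.083]
force: [0.7, 0.0, -1.0]
width: 0.0543
```

```bash
cat >> h.py <<'E'
def block(x0,y0,tag,r=.055,lo=.012,hi=.05,zt=None):
    im,d,P=cloud('wrist');np.savez(tag+'.npz',im=im,P=P)
    m=(P[...,2]>lo)&(P[...,2]<hi)&(abs(P[...,0]-x0)<r)&(abs(P[...,1]-y0)<r)
    q=P[m];print(len(q),'zpct',np.percentile(q[:,2],[2,25,50,75,98]).round(4))
    zt=zt or np.percentile(q[:,2],85)
    k=q[abs(q[:,2]-zt)<.004];c=cv2.minAreaRect((k[:,:2]*1000).astype(np.float32));print('top',zt,c)
    h=cv2.cvtColor(im,cv2.COLOR_RGB2HSV);b=m&(h[...,0]>21)&(h[...,0]<35)&(h[...,1]>150)&(h[...,2]>90)
    print('brass',b.sum(),P[b].mean(0).round(4) if b.sum() else '')
    return im,P
E
python3 - <<'E'
from h import *
s=arm.get_state();print(s['eef_pos'])
im,P=block(.541,-.345,'w4');save(im,'w4.png',(160,100,480,340),2)
E
```

```text
[ 0.5381317  -0.34729101  0.3078709 ]
2890 zpct [0.0154 0.0221 0.0232 0.0238 0.0248]
top 0.02404038144963917 ((544.3760986328125, -346.7931213378906), (36.26588821411133, 46.185333251953125), 3.5342350006103516)
brass 0
```

View pics/w4.png

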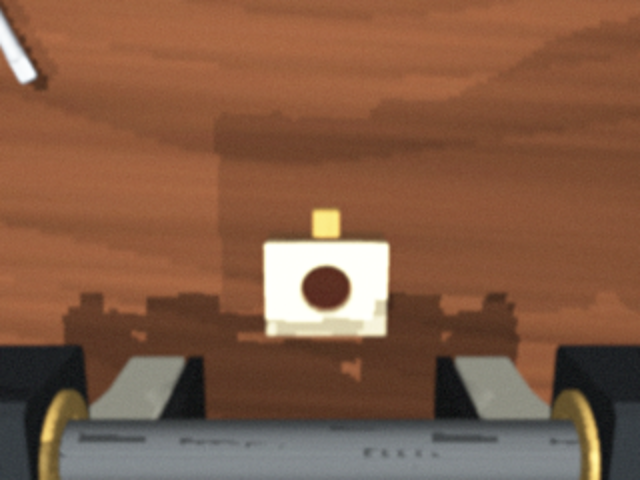

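```bash
python3 -c "
from h import *
go(.5444,-.3468,.182,-176.5)"
```

```text
go [-0.0068 -0.0002  0.1229] -0.2 len 0.123 now [ 0.5369 -0.3468  0.3048] -176.7 q1,q6 [-0.27 -1.24] F [ 0.1 -0.5 -0.8] w 0.0583 t 5.9
```

Emit:
{"method": "play_rows", "body": {"targets": [[[-0.007,0,0.03,0],[-0.007,0,0.06,0],[-0.007,0,0.09,0],[-0.007,0,0.118,0],[-0.007,0,0.118,0]]]}}

```text
t: 6.52
eef_pos: [0.542, -0.346, 0.1813]
ee_rot: [3.14, -0.004, -3.084]
force: [0.8, -0.7, 0.1]
width: 0.0878
```

Emit:
{"method": "play_rows", "body": {"targets": [[[0,0,0,0],[0,0,0,0],[0,0,0,0],[0,0,0,0]]], "grip": 255, "newtons": 20}}

```text
t: 7.02
eef_pos: [0.5429, -0.3463, 0.1842]
ee_rot: [-3.141, 0.001, -3.084]
force: [-0.4, 0.7, -0.4]
width: 0.053
```

Emit:
{"method": "play_rows", "body": {"targets": [[[0,0,-0.04,0],[0,0,-0.09,10],[0,0,-0.12,20],[0,0,-0.12,30],[0,0,-0.12,40]]]}}

```text
t: 7.65
eef_pos: [0.5428, -0.3462, 0.3046]
ee_rot: [3.141, 0.001, 2.495]
force: [0.5, 0.5, 0.3]
width: 0.004
```

```bash
python3 -c "
from h import *
go(.58,-.12,.30,-6)"
```

```text
go [0.1066 0.2029 0.0046] 149.0 len 0.229 now [ 0.5428 -0.3462  0.3046] 143.0 q1,q6 [-0.27 -1.95] F [0.5 0.5 0.3] w 0.004 t 7.65
```

Emit:
{"method": "play_rows", "body": {"targets": [[[0,0,0,-10],[0,0,0,-20],[0,0,0,-30],[0,0,0,-40],[0,0,0,-40]]], "grip": 0}}

```text
t: 8.28
eef_pos: [0.5428, -0.3462, 0.3039]
ee_rot: [-3.142, 0.0, -3.085]
force: [-0.3, -0.0, 0.4]
width: 0.0484
```

```bash
python3 - <<'E'
from h import *
im,P=block(.544,-.345,'w5')
go(.5444,-.3468,.183,-176.5)
E
```

```text
3001 zpct [0.0156 0.022  0.0232 0.0238 0.0247]
top 0.02403715115262056 ((544.3368530273438, -346.39361572265625), (36.6274299621582, 46.060035705566406), 2.044677734375)
brass 0 
go [-0.0015 -0.0006  0.1208] -0.4 len 0.121 now [ 0.5428 -0.3462  0.3038] -176.9 q1,q6 [-0.27 -1.25] F [ 0.3 -0.1 -0.5] w 0.0524 t 8.32
```

Emit:
{"method": "play_rows", "body": {"targets": [[[-0.0015,0,0.02,0],[-0.0015,0,0.05,0],[-0.0015,0,0.085,0],[-0.0015,0,0.12,0],[-0.0015,0,0.12,0]]]}}

```text
t: 8.95
eef_pos: [0.5438, -0.346, 0.1817]
ee_rot: [3.14, -0.004, -3.087]
force: [-0.1, 0.2, 1.4]
width: 0.0875
```

Emit:
{"method": "play_rows", "body": {"targets": [[[0,0,0,0],[0,0,0,0],[0,0,0,0],[0,0,0,0],[0,0,0,0]]], "grip": 255, "newtons": 20}}

```text
t: 9.57
eef_pos: [0.5444, -0.3462, 0.184]
ee_rot: [-3.141, 0.0, -3.084]
force: [-1.1, 0.4, 3.1]
width: 0.0459
```

Emit:
{"method": "play_rows", "body": {"targets": [[[0,0,0,0],[0,0,0,0]]]}}

```text
t: 9.82
eef_pos: [0.5444, -0.3462, 0.184]
ee_rot: [-3.141, 0.0, -3.084]
force: [-1.5, 1.1, 4.5]
width: 0.0455
```

Emit:
{"method": "play_rows", "body": {"targets": [[[0,0,-0.05,0],[0,0,-0.1,-10],[0,0,-0.12,-20],[0,0,-0.12,-30],[0,0,-0.12,-40]]]}}

```text
t: 10.45
eef_pos: [0.5443, -0.3461, 0.3038]
ee_rot: [-3.141, 0.0, -2.38]
force: [0.0, 0.6, -0.4]
width: 0.0458
```

Emit:
{"method": "play_rows", "body": {"targets": [[[0,0,0,-10],[0,0,0,-20],[0,0,0,-30],[0,0,0,-40],[0,0,0,-50]]]}}

```text
t: 11.08
eef_pos: [0.5443, -0.3461, 0.3031]
ee_rot: [3.141, 0.0, -1.508]
force: [-0.3, -0.8, 0.2]
width: 0.0462
```

Emit:
{"method": "play_rows", "body": {"targets": [[[0,0,0,-10],[0,0,0,-20],[0,0,0,-30],[0,0,0,-40],[0,0,0,-50]]]}}

```text
t: 11.7
eef_pos: [0.5443, -0.3461, 0.3031]
ee_rot: [3.142, 0.001, -0.635]
force: [0.5, 0.3, -0.8]
width: 0.0459
```

```bash
python3 -c "
from h import *
go(.55,-.12,.32,-6)"
```

```text
go [-0.1296 -0.1855 -0.0168] -30.4 len 0.227 now [ 0.5443 -0.3461  0.3031] -36.4 q1,q6 [-0.26  1.2 ] F [ 0.5  0.3 -0.8] w 0.0459 t 11.7
```

Emit:
{"method": "play_rows", "body": {"targets": [[[-0.04,-0.06,-0.008,-10],[-0.08,-0.12,-0.016,-20],[-0.12,-0.17,-0.016,-30.4],[-0.155,-0.225,-0.016,-30.4],[-0.162,-0.227,-0.016,-30.4]]]}}

```text
t: 12.32
eef_pos: [0.5502, -0.0646, 0.3196]
ee_rot: [-3.141, -0.0, -0.108]
force: [0.7, -0.2, 0.1]
width: 0.046
```

```bash
python3 - <<'E'
from h import *
go(.54,-.07,.32,-6)
im,d,P=cloud('wrist');np.savez('w6.npz',im=im,P=P);save(im,'w6.png')
h=cv2.cvtColor(im,cv2.COLOR_RGB2HSV)
g=(h[...,0]>55)&(h[...,0]<95)&(h[...,1]>60)&(P[...,2]>.01)&(P[...,2]<.04)
n,l,st,c=cv2.connectedComponentsWithStats(g.astype(np.uint8))
for i in range(1,n):
    if st[i,4]>40: print('green',st[i],P[l==i].mean(0).round(4))
t=(P[...,2]>.002)&(P[...,2]<.012)&(h[...,1]<60)&(h[...,2]>90)
n,l,st,c=cv2.connectedComponentsWithStats(t.astype(np.uint8));i=1+st[1:,4].argmax()
k=P[l==i];print('base z',np.median(k[:,2]),cv2.minAreaRect((k[:,:2]*1000).astype(np.float32)))
for lo,hi in((.014,.022),):
  p=(P[...,2]>lo)&(P[...,2]<hi)&(h[...,1]<60)
  n,l,st,c=cv2.connectedComponentsWithStats(p.astype(np.uint8))
  for i in range(1,n):
    if st[i,4]>150:
        k=P[l==i];print('ped',st[i],k.mean(0).round(4),cv2.minAreaRect((k[:,:2]*1000).astype(np.float32)))
E
```

```text
go [-0.0096  0.0065 -0.0004] -0.2 len 0.012 now [ 0.5502 -0.0646  0.3196] -6.2 q1,q6 [0.24 1.23] F [ 0.7 -0.2  0.1] w 0.046 t 12.32
green [108 172  23   9 157] [0.6127 0.0818 0.0219]
green [141 173  20   9 141] [0.6095 0.0575 0.0224]
green [234 174  13  10 107] [ 0.601  -0.0108  0.0246]
green [267 175  13   9 110] [ 0.5977 -0.0354  0.0249]
green [358 177  12   9  94] [ 0.5892 -0.1034  0.0248]
green [389 177  15   9 114] [ 0.5862 -0.1277  0.024 ]
green [116 228  51  12 481] [0.5665 0.0751 0.0225]
green [356 233  43  11 407] [ 0.5431 -0.1102  0.0236]
green [236 239  43   3  95] [ 0.5521 -0.0174  0.0255]
base z 0.00540409665546529 ((576.4027709960938, -19.47259521484375), (290.7349853515625, 74.48941040039062), 82.78246307373047)
ped [ 114  182   51   46 2038] [0.5889 0.0739 0.0173] ((588.4830932617188, 74.86917114257812), (35.868343353271484, 36.22880935668945), 82.79773712158203)
ped [ 355  186   46   46 1953] [ 0.5651 -0.1135  0.0174] ((564.5576171875, -113.69305419921875), (34.1939697265625, 36.25310516357422), 82.66361236572266)
```

View pics/w6.png

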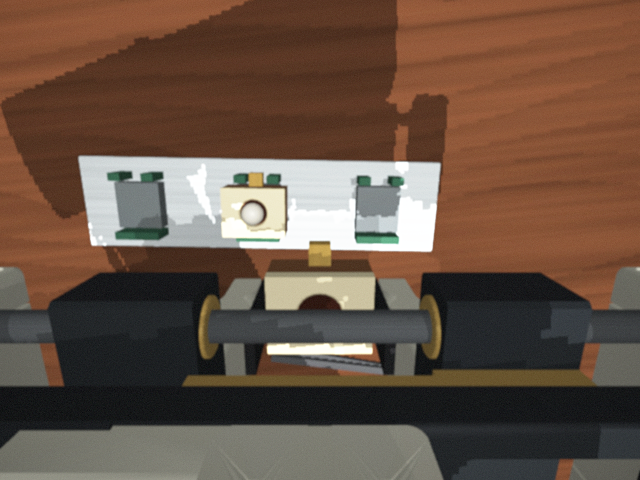

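```bash
python3 - <<'E'
from h import *
f=np.load('w6.npz');P=f['P'];s=arm.get_state()
R=Ro.from_euler('xyz',[-3.141,0,-0.108]).as_matrix();Q=(P-np.array([.5502,-.0646,.3196]))@R
for b in((310,241,331,265),(268,262,373,296)):
    k=Q[b[1]:b[3],b[0]:b[2]].reshape(-1,3);k=k[(k[:,2]>.12)&(k[:,2]<.185)];print(np.percentile(k,[2,50,98],axis=0).round(4))
k=Q[262:298,272:370].reshape(-1,3);k=k[abs(k[:,2]-.158)<.006];print(k[:,0].max(),k[:,0].min())
go(.5644,-.1137,.24,-7.25)
E
```

```text
[[ 0.0175 -0.0032  0.1735]
 [ 0.0229  0.0013  0.1746]
 [ 0.0271  0.0058  0.1795]]
[[ 0.0084 -0.0202  0.1595]
 [ 0.0159  0.0013  0.1612]
 [ 0.0173  0.0225  0.1786]]
0.017629330366001603 0.0068319594960619965
go [0.0199 0.0489 0.0796] 1.1 len 0.095 now [ 0.5499 -0.0631  0.3196] -6.2 q1,q6 [0.24 1.22] F [-1.7  2.1 -1.4] w 0.0461 t 12.38
```

Emit:
{"method": "play_rows", "body": {"targets": [[[0.012,0.03,0,1.1],[0.0203,0.0477,0.04,1.1],[0.0203,0.0477,0.09,1.1],[0.0203,0.0477,0.09,1.1],[0.0203,0.0477,0.09,1.1]]]}}

```text
t: 13.0
eef_pos: [0.5659, -0.1169, 0.231]
ee_rot: [3.141, -0.001, -0.129]
force: [0.3, -0.1, 0.6]
width: 0.0458
```

```bash
python3 -c "
from h import *
go(.565,-.1125,.2025,-7.25)"
```

```text
go [-0.0015 -0.0043  0.0285] -0.1 len 0.029 now [ 0.5659 -0.1169  0.231 ] -7.4 q1,q6 [0.13 1.31] F [ 0.3 -0.1  0.6] w 0.0458 t 13.0
```

Emit:
{"method": "play_rows", "body": {"targets": [[[0,0,0,0],[0,0,0,0]]]}}

```text
t: 13.25
eef_pos: [0.5656, -0.1168, 0.2313]
ee_rot: [-3.141, -0.003, -0.129]
force: [0.1, -0.9, -0.6]
width: 0.046
```

```bash
python3 -c "
from h import *
go(.565,-.1125,.2025,-7.25)"
```

```text
go [-0.0012 -0.0042  0.0288] -0.1 len 0.029 now [ 0.5656 -0.1168  0.2313] -7.4 q1,q6 [0.13 1.31] F [ 0.1 -0.9 -0.6] w 0.046 t 13.25
```

Emit:
{"method": "play_rows", "body": {"targets": [[[-0.0012,-0.0042,0,0],[-0.0012,-0.0042,0.01,0],[-0.0012,-0.0042,0.02,0],[-0.0012,-0.0042,0.028,0],[-0.0012,-0.0042,0.029,0]]]}}

```text
t: 13.88
eef_pos: [0.5645, -0.1127, 0.2007]
ee_rot: [3.141, 0.001, -0.129]
force: [-5.6, 3.2, 15.2]
width: 0.046
```

```bash
python3 -c "
from h import *
go(.565,-.1125,.2025,-7.25)"
```

```text
go [ 0.0005 -0.0002 -0.0018] -0.1 len 0.002 now [ 0.5645 -0.1127  0.2007] -7.4 q1,q6 [0.14 1.3 ] F [-5.6  3.2 15.2] w 0.046 t 13.88
```

Emit:
{"method": "play_rows", "body": {"targets": [[[0,0,0,0],[0,0,0,0],[0,0,0,0]]], "grip": 70}}

```text
t: 14.25
eef_pos: [0.5644, -0.1127, 0.2003]
ee_rot: [3.141, 0.0, -0.129]
force: [-0.2, 0.2, 0.3]
width: 0.0629
```

Emit:
{"method": "play_rows", "body": {"targets": [[[0,0,-0.03,0],[0,0,-0.08,0],[-0.02,0,-0.11,0],[-0.02,0,-0.11,0],[-0.02,0,-0.11,0]]]}}

```text
t: 14.88
eef_pos: [0.5445, -0.1101, 0.3103]
ee_rot: [-3.141, 0.0, -0.129]
force: [0.2, -0.2, -0.9]
width: 0.0637
```

```bash
python3 - <<'E'
from h import *
im,P=block(.5644,-.1137,'w7',r=.045,lo=.03,hi=.06);save(im,'w7.png',(100,100,500,340),2)
go(.53,.29,.30,-7.25)
E
```

```text
3376 zpct [0.0346 0.0402 0.0412 0.0417 0.0427]
top 0.0420135800380803 ((562.9202880859375, -113.57244873046875), (46.06352233886719, 36.259403228759766), 82.48065185546875)
brass 0 
go [-0.0661 -0.3949  0.0098] -0.2 len 0.401 now [ 0.5445 -0.1101  0.3098] -7.4 q1,q6 [0.15 1.29] F [ 0.   0.5 -1.8] w 0.0637 t 14.93
```

View pics/w7.png

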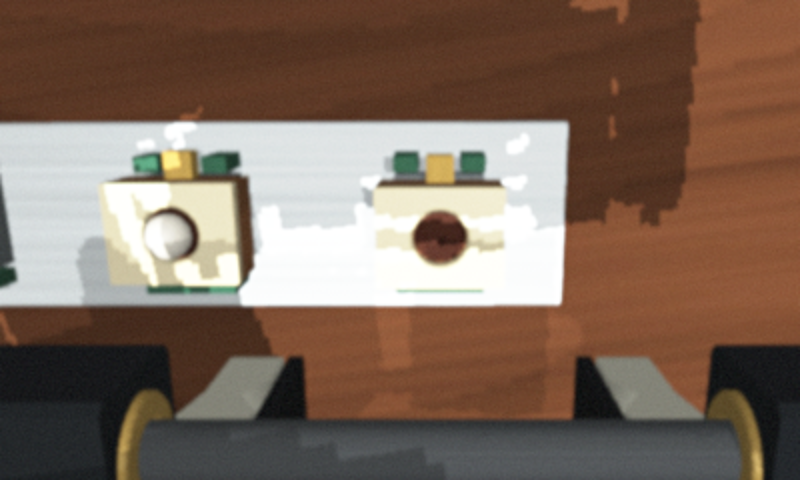

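Emit:
{"method": "play_rows", "body": {"targets": [[[-0.01,-0.062,0,0],[-0.02,-0.124,0,0],[-0.03,-0.186,0,-10],[-0.04,-0.248,0,-20],[-0.05,-0.3,0,-30]]], "grip": 150, "newtons": 3}}

```text
t: 15.55
eef_pos: [0.5336, 0.1962, 0.3092]
ee_rot: [3.141, 0.002, 0.401]
force: [0.5, 0.4, 0.8]
width: 0.0362
```

```bash
python3 -c "
from h import *
go(.51,.27,.31,35)"
```

```text
go [ 0.0071 -0.0772 -0.0008] -12.0 len 0.077 now [0.5336 0.1962 0.3092] 23.0 q1,q6 [0.7  1.27] F [0.5 0.4 0.8] w 0.0362 t 15.55
```

Emit:
{"method": "play_rows", "body": {"targets": [[[0.004,-0.05,0,-8],[0.007,-0.077,0,-12],[0.007,-0.077,0,-12],[0.007,-0.077,0,-12]]]}}

```text
t: 16.05
eef_pos: [0.5107, 0.2674, 0.3095]
ee_rot: [3.141, 0.002, 0.603]
force: [-0.7, -1.0, 0.5]
width: 0.0362
```

```bash
python3 - <<'E'
from h import *
im,P=block(.535,.29,'w8',r=.05,lo=.011,hi=.05)
save(im,'w8.png',(160,60,480,300),2)
m=(abs(P[...,2]-.0215)<.0035)&(abs(P[...,0]-.535)<.05)&(abs(P[...,1]-.29)<.05)
h=cv2.cvtColor(im,cv2.COLOR_RGB2HSV);v,u=np.where(m);print(u.min(),u.max(),v.min(),v.max())
b=m&(h[...,0]>19)&(h[...,1]>120);print(b.sum(),P[b].mean(0).round(4),np.median(h[b],0))
go(.51,.27,.31,35)
E
```

```text
3270 zpct [0.0204 0.0228 0.0234 0.0239 0.0249]
top 0.024133241153499484 ((537.2700805664062, 293.8441162109375), (46.05290603637695, 46.04680633544922), 31.386869430541992)
brass 0 
278 341 156 220
65 [0.5525 0.3033 0.0213] [ 23. 132. 246.]
go [ 0.001  -0.0029 -0.0002] -0.5 len 0.003 now [0.5108 0.267  0.3098] 34.5 q1,q6 [0.82 1.35] F [ 0.6 -0.4 -0.4] w 0.0362 t 16.1
```

View pics/w8.png

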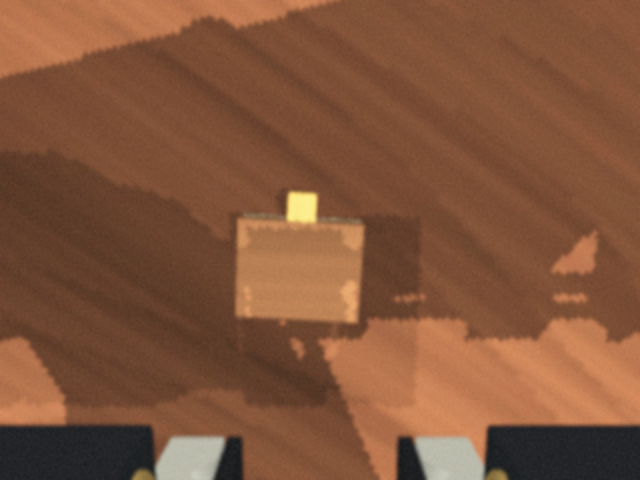

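```bash
python3 -c "
from h import *
go(.5599,.3076,.1916,31.4)"
```

```text
go [ 0.0637 -0.0057  0.1181] 3.1 len 0.134 now [0.5108 0.267  0.3098] 34.5 q1,q6 [0.82 1.35] F [ 0.6 -0.4 -0.4] w 0.0362 t 16.1
```

Emit:
{"method": "play_rows", "body": {"targets": [[[0.05,-0.004,0,3.1],[0.0637,-0.0057,0.04,3.1],[0.0637,-0.0057,0.08,3.1],[0.0637,-0.0057,0.1,3.1],[0.0637,-0.0057,0.1,3.1]]]}}

```text
t: 16.73
eef_pos: [0.5598, 0.3069, 0.2086]
ee_rot: [3.141, 0.004, 0.548]
force: [0.4, -0.1, -0.8]
width: 0.0358
```

```bash
python3 -c "
from h import *
go(.5599,.3076,.1916,31.4)"
```

```text
go [ 0.0005 -0.0005  0.017 ] -0.0 len 0.017 now [0.5598 0.3069 0.2086] 31.4 q1,q6 [0.81 1.31] F [ 0.4 -0.1 -0.8] w 0.0358 t 16.73
```

Emit:
{"method": "play_rows", "body": {"targets": [[[0.0005,0,0.009,0],[0.0005,0,0.0175,0],[0.0005,0,0.0175,0]]]}}

```text
t: 17.1
eef_pos: [0.5601, 0.3085, 0.1929]
ee_rot: [3.142, 0.0, 0.549]
force: [-0.1, -0.5, -0.1]
width: 0.0362
```

Emit:
{"method": "play_rows", "body": {"targets": [[[0,0,0,0],[0,0,0,0],[0,0,0,0],[0,0,0,0]]], "grip": 255, "newtons": 3}}

```text
t: 17.6
eef_pos: [0.5603, 0.3088, 0.1934]
ee_rot: [-3.142, -0.0, 0.55]
force: [0.4, 0.4, 1.2]
width: 0.0097
```

Emit:
{"method": "play_rows", "body": {"targets": [[[0,0,0,0],[0,0,0,0]]]}}

```text
t: 17.85
eef_pos: [0.5603, 0.3089, 0.1934]
ee_rot: [-3.142, -0.0, 0.55]
force: [0.0, 0.9, 2.2]
width: 0.0099
```

Emit:
{"method": "play_rows", "body": {"targets": [[[-0.002,0,-0.004,0],[-0.004,0,-0.0075,0],[-0.0065,0,-0.0105,0],[-0.009,0,-0.0135,0],[-0.012,0,-0.0165,0]]]}}

```text
t: 18.48
eef_pos: [0.5499, 0.3023, 0.2099]
ee_rot: [-3.142, -0.0, 0.55]
force: [0.3, 0.1, -0.6]
width: 0.0097
```

Emit:
{"method": "play_rows", "body": {"targets": [[[-0.003,0,-0.0025,0],[-0.0065,0,-0.005,0],[-0.01,0,-0.007,0],[-0.0135,0,-0.0085,0],[-0.017,0,-0.01,0]]]}}

```text
t: 19.1
eef_pos: [0.5353, 0.2934, 0.2197]
ee_rot: [-3.142, 0.0, 0.55]
force: [0.1, 0.3, 0.4]
width: 0.0096
```

```bash
python3 - <<'E'
from h import *
go(.5599,.3076,.1916,31.4)
im,d,P=cloud('scene');np.savez('s9.npz',im=im,P=P);save(im,'s9.png',(410,240,530,330),6)
E
```

```text
go [0.0284 0.0008 0.0281] 0.1 len 0.04 now [0.5353 0.2934 0.2197] 31.5 q1,q6 [0.82 1.3 ] F [0.1 0.3 0.4] w 0.0096 t 19.1
```

View pics/s9.png

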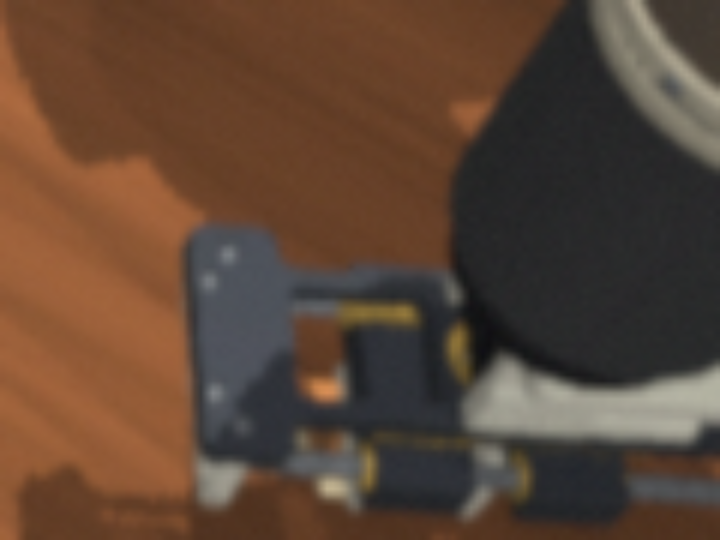

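```bash
cat >> h.py <<'E'
def prof(cam,yr=(-.021,-.012),n=16,step=.004):
    s=arm.get_state();R=Ro.from_euler('xyz',s['ee_rot']).as_matrix();T=s['eef_pos']
    im,d,P=cloud(cam);Q=(P-T)@R;h=cv2.cvtColor(im,cv2.COLOR_RGB2HSV)
    m=(((Q[...,1]>yr[0])&(Q[...,1]<yr[1]))|((-Q[...,1]>yr[0])&(-Q[...,1]<yr[1])))&(abs(Q[...,0])<.07)&(P[...,2]>.002)&(P[...,2]<.07)&(d>0)
    q=Q[m];z=P[...,2][m];c=h[m]
    for x in np.arange(-.07,.06,step):
        k=(q[:,0]>=x)&(q[:,0]<x+step)
        if k.sum()>2: print(round(x*1e3),k.sum(),'z',np.percentile(z[k]*1e3,[5,50,95]).round(1),'S,V',np.median(c[k],0)[1:])
E
python3 - <<'E'
from h import *
print('wrist');prof('wrist');print('top');prof('top');print('scene');prof('scene',yr=(-.05,.05))
E
```

```text
wrist
6 27 z [44.7 63.1 67. ] S,V [ 20. 205.]
10 169 z [46.7 54.6 65. ] S,V [ 20. 202.]
top
-70 3 z [2.3 2.7 3. ] S,V [163.  95.]
-62 3 z [2.8 4.4 4.5] S,V [160.  97.]
-58 5 z [2.4 3.5 5.7] S,V [166. 108.]
-46 13 z [ 3.  24.2 31.4] S,V [164. 147.]
-42 12 z [14.  27.6 31.4] S,V [163. 202.]
-38 13 z [26.4 30.7 34.7] S,V [164. 219.]
-34 11 z [29.8 32.3 35.1] S,V [164. 208.]
-30 15 z [31.4 36.9 42.2] S,V [164. 185.]
-26 10 z [34.2 39.7 44.2] S,V [162.5 147.5]
-22 9 z [36.3 39.  44.7] S,V [157. 117.]
-18 5 z [41.8 42.7 44.6] S,V [ 93. 109.]
scene
-70 4 z [2.3 2.4 2.5] S,V [146.5  91.5]
-62 3 z [2.9 3.6 3.7] S,V [136.  89.]
-50 3 z [24.2 25.6 26.4] S,V [156. 152.]
-46 7 z [25.7 26.5 27.8] S,V [158. 186.]
-42 5 z [27.3 28.8 32.2] S,V [153. 206.]
-34 4 z [ 2.3  5.1 11.3] S,V [44. 87.]
-30 4 z [12.  15.6 19.3] S,V [ 80.5 106.5]
-26 5 z [20.8 25.3 32.3] S,V [115.  91.]
-22 6 z [ 2.1 17.9 38. ] S,V [114.  87.]
-18 9 z [ 2.4 42.5 46.8] S,V [119.  94.]
-14 11 z [ 2.2  4.1 45.9] S,V [133.  93.]
-10 25 z [ 2.4  4.1 33.2] S,V [ 67. 105.]
-6 18 z [ 2.1  2.7 26.7] S,V [152.5  83.5]
-2 21 z [2.1 2.6 4.7] S,V [154.  86.]
2 18 z [ 2.2  3.5 52.7] S,V [152.5  84. ]
6 34 z [ 2.1 43.6 66.8] S,V [67.  98.5]
10 20 z [2.  2.4 8.1] S,V [155.  83.]
14 14 z [2.1 2.8 4.4] S,V [154.  81.]
18 20 z [2.2 2.6 5. ] S,V [154.  82.]
22 11 z [2.6 3.2 5.9] S,V [154.  81.]
26 12 z [2.1 2.4 3.2] S,V [155.5  81.5]
30 15 z [2.  2.5 3.8] S,V [154.  80.]
34 21 z [2.2 3.  4.8] S,V [152.  80.]
38 17 z [2.  3.2 3.8] S,V [154.  84.]
42 25 z [2.  2.8 4.5] S,V [155.  90.]
46 24 z [2.  2.5 3.9] S,V [157.5  95.5]
50 16 z [2.1 2.7 3.6] S,V [157.   94.5]
54 21 z [2.  2.5 3.7] S,V [157.  96.]
58 21 z [2.2 2.9 4.3] S,V [158.  96.]
```

Emit:
{"method": "play_rows", "body": {"targets": [[[0,0,-0.016,-10],[-0.003,0.045,-0.016,-20],[-0.006,0.09,-0.016,-30],[-0.0084,0.1386,-0.016,-40],[-0.0084,0.1386,-0.016,-50]]]}}

```text
t: 19.92
eef_pos: [0.6019, 0.1682, 0.2353]
ee_rot: [-3.141, 0.0, 1.424]
force: [0.2, 0.8, -0.7]
width: 0.01
```

Emit:
{"method": "play_rows", "body": {"targets": [[[0,0,0,-1.3],[0,0,0,-1.3]]]}}

```text
t: 20.18
eef_pos: [0.6007, 0.1714, 0.2356]
ee_rot: [-3.142, 0.0, 1.442]
force: [0.2, -0.0, -1.5]
width: 0.0097
```

```bash
python3 - <<'E'
from h import *
go(.6006,.1709,.2177,82.75)
print('top');prof('top',yr=(-.05,.05));print('scene');prof('scene',yr=(-.03,.03))
E
```

```text
go [-0.0005 -0.      0.0179] -0.1 len 0.018 now [0.6007 0.1714 0.2356] 82.6 q1,q6 [0.59 2.42] F [ 0.2 -0.  -1.5] w 0.0097 t 20.18
top
-70 40 z [ 3.4  6.  10.1] S,V [  1. 255.]
-66 43 z [ 2.9  6.3 10.7] S,V [  1. 255.]
-62 41 z [3.  6.6 9. ] S,V [  1. 255.]
-58 45 z [3.6 6.4 9.2] S,V [  1. 255.]
-54 48 z [ 2.7  7.1 10.2] S,V [  0. 254.]
-50 27 z [2.7 6.2 8.1] S,V [  5. 245.]
-46 17 z [2.3 2.6 4.8] S,V [118. 151.]
-42 15 z [2.4 3.4 6.1] S,V [162. 119.]
-38 37 z [ 2.5 23.2 32.5] S,V [164. 125.]
-34 43 z [ 2.1 31.3 40.7] S,V [163. 140.]
-30 41 z [ 3.6 37.1 44.9] S,V [163. 136.]
-26 41 z [ 3.2 43.3 50.7] S,V [160. 120.]
-22 17 z [ 2.9 51.  58.3] S,V [154. 102.]
-18 9 z [ 2.2  3.7 59.8] S,V [148.  96.]
-14 3 z [2.4 2.9 4. ] S,V [161.  92.]
-10 6 z [ 2.2  3.  48.1] S,V [95.  87.5]
2 3 z [3.1 3.4 6.3] S,V [32. 88.]
scene
-70 21 z [3.9 6.2 8.4] S,V [  0. 255.]
-66 15 z [5.3 7.4 9.8] S,V [  0. 255.]
-62 11 z [4.  5.8 9.3] S,V [  0. 254.]
-58 3 z [6.4 7.7 9.5] S,V [  2. 249.]
-38 6 z [24.3 28.9 31.5] S,V [152.5 130.5]
-34 8 z [32.1 35.2 36.9] S,V [149.5 127. ]
-30 6 z [40.  42.2 45.2] S,V [133. 123.]
-26 5 z [45.8 47.5 49.2] S,V [126. 118.]
-22 4 z [51.8 53.2 54.3] S,V [109.5 105.5]
-18 4 z [56.1 56.7 57.1] S,V [ 97. 117.]
-10 3 z [64.3 65.8 66.4] S,V [ 20. 125.]
22 8 z [2.1 2.6 3.4] S,V [143.5  80. ]
26 10 z [2.4 3.6 5.6] S,V [137.   77.5]
30 15 z [2.1 2.6 5.7] S,V [156.  86.]
34 13 z [2.1 2.7 3.6] S,V [153.  89.]
38 13 z [2.1 2.6 5. ] S,V [157.  95.]
42 14 z [2.1 2.6 3.9] S,V [157.5 103.5]
46 10 z [2.1 2.9 3.9] S,V [157.  96.]
50 12 z [2.2 2.9 3.6] S,V [155.5  97.5]
54 20 z [2.3 3.1 4.6] S,V [155.  87.]
58 13 z [2.1 2.6 4.4] S,V [154.  87.]
```

Emit:
{"method": "play_rows", "body": {"targets": [[[0,0,0.007,0],[0,0,0.0135,0],[-0.01,0,0.014,0],[-0.02,0,0.014,0],[-0.027,0,0.014,0]]]}}

```text
t: 20.9
eef_pos: [0.5972, 0.1433, 0.2218]
ee_rot: [-3.142, -0.0, 1.444]
force: [-1.1, 1.8, 3.6]
width: 0.0096
```

Emit:
{"method": "play_rows", "body": {"targets": [[[-0.005,0,0,0],[-0.01,0,0,0],[-0.014,0,0,0],[-0.014,0,0,0]]]}}

```text
t: 21.4
eef_pos: [0.5956, 0.1301, 0.2218]
ee_rot: [-3.142, 0.0, 1.445]
force: [-2.0, 0.2, 4.0]
width: 0.0098
```

```bash
python3 - <<'E'
from h import *
go(.6006,.1709,.2177,82.75)
print('top');prof('top',yr=(-.022,.022));print('scene');prof('scene',yr=(-.03,.03))
E
```

```text
go [ 0.0412 -0.0001  0.0041] 0.0 len 0.041 now [0.5956 0.1301 0.2218] 82.8 q1,q6 [0.54 2.48] F [-2.   0.2  4. ] w 0.0098 t 21.4
top
-70 25 z [15.  19.  23.6] S,V [ 16. 209.]
-66 24 z [14.6 19.  24.6] S,V [ 16. 212.]
-62 20 z [14.4 18.3 22.2] S,V [ 16. 212.]
-58 28 z [ 9.8 18.8 26.6] S,V [ 16. 212.]
-54 24 z [14.6 17.8 24.3] S,V [ 15.5 212. ]
-50 28 z [14.7 20.4 25.3] S,V [ 14.5 208.5]
-46 22 z [14.3 18.7 22.4] S,V [ 14. 194.]
-42 17 z [15.  18.2 23.3] S,V [ 11. 186.]
-38 17 z [3.6 7.2 8.8] S,V [  7. 210.]
-34 27 z [ 3.2  6.7 10. ] S,V [  5. 224.]
-30 25 z [ 4.   6.8 12.1] S,V [  5. 223.]
-26 24 z [3.8 6.6 9.1] S,V [  7. 210.]
-22 9 z [3.5 7.1 9.2] S,V [  6. 212.]
-18 8 z [ 4.8  7.3 11.3] S,V [  6. 184.]
scene
-70 28 z [16.2 20.3 28.2] S,V [ 14.5 203.5]
-66 15 z [18.  19.9 21.1] S,V [ 14. 215.]
-62 9 z [17.2 19.2 20.8] S,V [ 14. 202.]
-46 10 z [16.9 18.7 21.9] S,V [ 15. 166.]
-42 14 z [ 5.5 13.4 18. ] S,V [ 14.5 140.5]
-38 7 z [6.  6.8 8. ] S,V [  9. 189.]
-34 6 z [6.3 7.1 8.7] S,V [  7. 215.]
-30 5 z [ 6.9  8.  10.7] S,V [  6. 209.]
-26 6 z [6.2 7.4 8.9] S,V [  7. 205.]
-14 4 z [54.3 56.4 62. ] S,V [  8.5 168.5]
-10 7 z [49.7 55.3 61.7] S,V [ 22. 149.]
-6 6 z [50.7 57.6 64.9] S,V [ 23. 148.]
-2 5 z [52.1 58.4 65.8] S,V [ 22. 140.]
6 4 z [42.1 44.6 44.7] S,V [ 46.5 104.5]
10 3 z [2.2 3.7 4.8] S,V [41. 81.]
14 5 z [2.2 2.5 4.2] S,V [135.  84.]
18 7 z [2.2 3.4 4.9] S,V [150.  86.]
22 13 z [2.1 2.4 4.7] S,V [150.  87.]
26 10 z [2.3 2.5 3.5] S,V [152.5  88.5]
30 12 z [2.2 2.7 4.4] S,V [160.  104.5]
34 15 z [2.3 2.6 4. ] S,V [157. 103.]
38 9 z [2.3 3.  4.1] S,V [158. 127.]
42 17 z [2.1 3.2 4.6] S,V [159. 126.]
46 8 z [2.1 2.6 3.8] S,V [156.5 128.5]
50 9 z [2.1 2.9 3.6] S,V [158.  87.]
54 12 z [2.1 2.6 5. ] S,V [155.  87.]
58 8 z [2.2 2.8 5.1] S,V [154.   92.5]
```

Emit:
{"method": "play_rows", "body": {"targets": [[[0,0,-0.004,0],[0.012,0,-0.004,0],[0.024,0,-0.004,0],[0.036,0,-0.004,0],[0.036,0,-0.004,0]]]}}

```text
t: 22.12
eef_pos: [0.6003, 0.1674, 0.2255]
ee_rot: [3.142, 0.0, 1.446]
force: [0.1, 0.3, -0.7]
width: 0.0101
```

Emit:
{"method": "play_rows", "body": {"targets": [[[0,0,0.004,0],[0,0,0.006,0],[0,0,0.007,0],[0,0,0.007,0]]]}}

```text
t: 22.62
eef_pos: [0.6002, 0.1658, 0.2186]
ee_rot: [-3.141, 0.0, 1.445]
force: [0.3, 0.6, -1.1]
width: 0.0098
```

```bash
python3 - <<'E'
from h import *
s=arm.get_state();R=Ro.from_euler('xyz',s['ee_rot']).as_matrix();go(.6,.17,.2177,82.75)
for c in('scene','top','wrist'):
    im,d,P=cloud(c);Q=(P-s['eef_pos'])@R
    m=(abs(Q[...,1])<.026)&(Q[...,0]>-.05)&(Q[...,0]<.03)&(P[...,2]>.005)&(P[...,2]<.039)
    q=Q[m];z=P[...,2][m]
    for a in np.arange(.005,.039,.005):
        k=(z>=a)&(z<a+.005)
        if k.sum(): print(c,round(a*1e3),k.sum(),'x',np.percentile(q[k,0]*1e3,[5,50,95]).round(1),'y',np.percentile(q[k,1]*1e3,[5,95]).round(1),im[m][k].mean(0).round())
E
```

```text
go [ 0.0041 -0.0007  0.0009] 0.0 len 0.004 now [0.6002 0.1658 0.2186] 82.8 q1,q6 [0.58 2.43] F [ 0.3  0.6 -1.1] w 0.0098 t 22.62
scene 5 2 x [-32.5 -31.8 -31.2] y [-6.4 -4.8] [104.  68.  46.]
scene 10 1 x [10.3 10.3 10.3] y [-5.4 -5.4] [62. 63. 61.]
top 5 43 x [-49.4 -45.4 -30.2] y [-21.1  21.8] [228. 222. 219.]
top 10 5 x [-48.  -46.7 -18.2] y [-13.8  23.4] [220. 217. 216.]
top 15 1 x [-11.7 -11.7 -11.7] y [22.2 22.2] [89. 76. 65.]
wrist 5 346 x [-49.3  13.5  14. ] y [-19.9  19. ] [230. 223. 200.]
wrist 10 557 x [ 7.6 12.4 13.6] y [-18.5  18.1] [232. 225. 199.]
wrist 15 314 x [ 7.5 12.8 13.4] y [-20.5  19.9] [206. 196. 166.]
wrist 20 179 x [12.4 12.8 13.2] y [-21.9  21.3] [222. 213. 180.]
wrist 25 206 x [12.1 12.5 13. ] y [-21.7  21.3] [223. 214. 181.]
wrist 30 332 x [11.7 12.2 12.6] y [-21.2  20.3] [219. 210. 177.]
wrist 35 553 x [-1.4 11.7 12.4] y [-19.7  19. ] [216. 198. 165.]
```

Emit:
{"method": "play_rows", "body": {"targets": [[[0,0,0.0015,0],[0,0,0.0015,0]]]}}

```text
t: 23.02
eef_pos: [0.6001, 0.166, 0.2171]
ee_rot: [-3.141, 0.0, 1.445]
force: [0.6, -0.0, -0.7]
width: 0.01
```

Emit:
{"method": "play_rows", "body": {"targets": [[[0,0,0,0],[0,0,0,0],[0,0,0,0]]], "grip": 160}}

```text
t: 23.4
eef_pos: [0.6002, 0.1661, 0.2173]
ee_rot: [3.141, -0.0, 1.445]
force: [-0.0, -0.4, -0.2]
width: 0.0308
```

```bash
cat > up.py <<'E'
from h import *
s=arm.get_state();R=Ro.from_euler('xyz',s['ee_rot']).as_matrix();go(.6,.17,.2177,82.75)
im,d,P=cloud('wrist');Q=(P-s['eef_pos'])@R
m=(abs(Q[...,1])<.026)&(Q[...,0]>-.03)&(Q[...,0]<.05)&(P[...,2]>.005)&(P[...,2]<.05)
q=Q[m];z=P[...,2][m]
for a in np.arange(.005,.05,.005):
        k=(z>=a)&(z<a+.005)
        if k.sum(): print(round(a*1e3),k.sum(),'x',np.percentile(q[k,0]*1e3,[5,50,95]).round(1),'y',np.percentile(q[k,1]*1e3,[5,95]).round(1),im[m][k].mean(0).round())
E
python3 up.py
```

```text
go [ 0.0039 -0.0007 -0.0004] 0.0 len 0.004 now [0.6002 0.1661 0.2173] 82.8 q1,q6 [0.58 2.43] F [-0.  -0.4 -0.2] w 0.0308 t 23.4
5 453 x [ 8.  12.8 13.7] y [-18.7  17.6] [231. 224. 197.]
10 255 x [ 8.4 13.3 13.8] y [-21.3  19.8] [219. 212. 180.]
15 150 x [12.7 13.5 13.9] y [-21.7  21. ] [211. 203. 170.]
20 152 x [13.1 13.5 13.8] y [-22.3  21.2] [211. 203. 170.]
25 249 x [13.2 13.5 13.9] y [-21.4  20.6] [208. 200. 167.]
30 926 x [-6.1  9.6 13.7] y [-19.8  19.1] [205. 181. 148.]
35 2394 x [-6.8  5.3 13. ] y [-18.1  16.6] [200. 170. 137.]
40 290 x [-3.3  2.4 10.3] y [-22.6  22.5] [135. 117.  82.]
45 394 x [-3.2  8.2 10.5] y [-23.7  23.4] [151. 139. 104.]
```

Emit:
{"method": "play_rows", "body": {"targets": [[[-0.006,0,0,0],[-0.0115,0,0,0],[-0.0115,0,0,0]]]}}

```text
t: 23.82
eef_pos: [0.5986, 0.154, 0.2172]
ee_rot: [-3.141, 0.0, 1.444]
force: [0.2, 0.8, -0.1]
width: 0.0324
```

Emit:
{"method": "play_rows", "body": {"targets": [[[0,0,0,0],[0,0,0,0],[0,0,0,0],[0,0,0,0]]], "grip": 255, "newtons": 6}}

```text
t: 24.32
eef_pos: [0.5987, 0.1548, 0.2172]
ee_rot: [3.142, -0.0, 1.445]
force: [-0.1, 1.0, 0.2]
width: 0.0099
```

Emit:
{"method": "play_rows", "body": {"targets": [[[0,0,-0.006,0],[0.015,0,-0.006,0],[0.035,0,-0.006,0],[0.055,0,-0.006,0],[0.065,0,-0.006,0]]]}}

```text
t: 24.95
eef_pos: [0.607, 0.2212, 0.223]
ee_rot: [3.142, -0.0, 1.446]
force: [-0.2, -0.4, -1.9]
width: 0.0097
```

Emit:
{"method": "play_rows", "body": {"targets": [[[0,0,0,0],[0,0,0.005,0],[0,0,0.006,0]]]}}

```text
t: 25.32
eef_pos: [0.6068, 0.2185, 0.2171]
ee_rot: [-3.141, 0.001, 1.445]
force: [-2.8, -0.8, 5.8]
width: 0.0095
```

```bash
python3 up.py
```

```text
go [-0.0489 -0.0006 -0.0005] 0.0 len 0.049 now [0.6068 0.2185 0.2171] 82.8 q1,q6 [0.65 2.37] F [-2.8 -0.8  5.8] w 0.0095 t 25.32
5 394 x [20.2 24.2 25.2] y [-18.6  16.8] [238. 233. 207.]
10 203 x [21.8 24.8 25.2] y [-21.1  19.8] [227. 220. 188.]
15 125 x [24.5 25.  25.2] y [-21.8  20.9] [218. 210. 177.]
20 129 x [24.7 24.9 25.2] y [-21.5  21.1] [218. 210. 177.]
25 209 x [24.6 24.9 25.2] y [-21.7  20.3] [221. 214. 181.]
30 886 x [ 9.9 20.6 25.1] y [-21.1  20.9] [211. 187. 155.]
35 2593 x [ 9.  17.1 24.3] y [-20.8  19.6] [202. 171. 139.]
40 283 x [ 3.6  9.9 11.1] y [-12.   11.3] [167. 145.  93.]
45 501 x [ 3.5  8.7 10.7] y [-12.3  11.8] [193. 173. 116.]
```

Emit:
{"method": "play_rows", "body": {"targets": [[[-0.0055,0,0,0],[-0.011,0,0,0],[-0.016,0,0.001,0],[-0.022,0,0.003,0],[-0.027,0,0.005,0]]]}}

```text
t: 26.0
eef_pos: [0.6036, 0.1917, 0.2124]
ee_rot: [3.141, -0.0, 1.445]
force: [0.3, -0.6, 3.2]
width: 0.0098
```

Emit:
{"method": "play_rows", "body": {"targets": [[[-0.005,0,0.0035,0],[-0.009,0,0.007,0],[-0.013,0,0.011,0],[-0.016,0,0.016,0],[-0.019,0,0.021,0]]]}}

```text
t: 26.62
eef_pos: [0.6008, 0.1733, 0.1904]
ee_rot: [-3.141, 0.0, 1.445]
force: [-0.1, -0.5, 0.1]
width: 0.0101
```

Emit:
{"method": "play_rows", "body": {"targets": [[[-0.002,0,0.004,0],[-0.003,0,0.0075,0],[-0.003,0,0.0098,0],[-0.003,0,0.0098,0]]]}}

```text
t: 27.12
eef_pos: [0.6006, 0.1706, 0.1811]
ee_rot: [-3.141, 0.0, 1.445]
force: [-1.6, -0.8, 0.6]
width: 0.0095
```

Emit:
{"method": "play_rows", "body": {"targets": [[[0,0,0,0],[0,0,0,0],[0,0,-0.05,0],[-0.02,0,-0.12,0],[-0.02,0,-0.12,0]]], "grip": 0}}

```text
t: 27.75
eef_pos: [0.5992, 0.1506, 0.3064]
ee_rot: [3.135, -0.004, 1.445]
force: [0.4, 0.1, -0.8]
width: 0.0542
```

```bash
python3 - <<'E'
from h import *
im,P=block(.605,.195,'w10',r=.05)
go(.605,.195,.182,82.75)
E
```

```text
3223 zpct [0.0168 0.0224 0.0232 0.0238 0.0248]
top 0.024064314606526194 ((604.0009765625, 199.75462341308594), (35.640716552734375, 46.145965576171875), 82.44920349121094)
brass 0 
go [ 0.0445 -0.0002  0.1238] 0.0 len 0.132 now [0.5989 0.1504 0.3056] 82.8 q1,q6 [0.56 2.45] F [0.5 0.  0.6] w 0.0583 t 27.8
```

Emit:
{"method": "play_rows", "body": {"targets": [[[0,0,0,10.5],[0,0,0,21],[0,0,0,31.5],[0,0,0,42],[0,0,0,52]]]}}

```text
t: 28.42
eef_pos: [0.5979, 0.1508, 0.2999]
ee_rot: [-3.141, 0.002, 0.531]
force: [1.0, -0.1, 0.1]
width: 0.0877
```

Emit:
{"method": "play_rows", "body": {"targets": [[[0,0,0,10.5],[0,0,0,21],[0,0,0,31.5],[0,0,0,42],[0,0,0,52]]]}}

```text
t: 29.05
eef_pos: [0.5979, 0.1507, 0.2999]
ee_rot: [3.14, 0.001, -0.376]
force: [0.4, -0.8, -0.2]
width: 0.0873
```

Emit:
{"method": "play_rows", "body": {"targets": [[[0,0,0,10.5],[0,0,0,21],[0,0,0,31.5],[0,0,0,42],[0,0,0,52]]]}}

```text
t: 29.68
eef_pos: [0.5979, 0.1508, 0.2999]
ee_rot: [3.14, -0.0, -1.284]
force: [0.9, -0.1, -0.3]
width: 0.0876
```

Emit:
{"method": "play_rows", "body": {"targets": [[[0,0,0,10.5],[0,0,0,21],[0,0,0,24],[0,0,0,24]]]}}

```text
t: 30.18
eef_pos: [0.5979, 0.1507, 0.3001]
ee_rot: [3.14, -0.001, -1.696]
force: [-1.4, -0.0, -0.9]
width: 0.0875
```

```bash
python3 - <<'E'
from h import *
im,P=block(.604,.2,'w11',r=.045)
for n in ('w10','w11'):
    f=np.load(n+'.npz');p=f['P'];m=(abs(p[...,2]-.0235)<.003)&(abs(p[...,0]-.604)<.016)&(abs(p[...,1]-.2)<.016);print(n,m.sum(),f['im'][m].mean(0))
go(.6042,.2,.183,-97.4)
E
```

```text
1852 zpct [0.0138 0.0185 0.0229 0.0235 0.0245]
top 0.023803942189469986 ((603.0877685546875, 192.29965209960938), (23.49483299255371, 45.766475677490234), 82.91410064697266)
brass 0 
w10 1398 [245.0658083  241.990701   224.98497854]
w11 581 [213.13425129 206.4475043  177.77796902]
go [-0.0497 -0.0002  0.1173] 0.3 len 0.127 now [0.598  0.1507 0.3004] -97.1 q1,q6 [ 0.56 -0.69] F [0.1 0.1 0. ] w 0.0875 t 30.23
```

Emit:
{"method": "play_rows", "body": {"targets": [[[-0.045,0,0,0],[-0.0497,0,0.03,0],[-0.0497,0,0.075,0],[-0.0497,0,0.115,0],[-0.0497,0,0.1165,0]]]}}

```text
t: 30.85
eef_pos: [0.6033, 0.1994, 0.1816]
ee_rot: [3.137, -0.004, -1.696]
force: [0.2, -0.9, 1.1]
width: 0.0876
```

Emit:
{"method": "play_rows", "body": {"targets": [[[0,0,0,0],[0,0,0,0],[0,0,0,0],[0,0,0,0],[0,0,0,0]]], "grip": 255, "newtons": 20}}

```text
t: 31.48
eef_pos: [0.6045, 0.2, 0.1854]
ee_rot: [-3.141, 0.0, -1.697]
force: [-0.6, 0.2, 2.7]
width: 0.0459
```

Emit:
{"method": "play_rows", "body": {"targets": [[[0,0,0,0],[0,0,0,0],[0,0,0,0]]]}}

```text
t: 31.85
eef_pos: [0.6045, 0.2001, 0.1854]
ee_rot: [-3.141, 0.0, -1.696]
force: [-1.4, -0.2, 5.9]
width: 0.0459
```

Emit:
{"method": "play_rows", "body": {"targets": [[[0,0,-0.05,0],[0,0,-0.1,-10],[0.03,0.01,-0.125,-20],[0.07,0.02,-0.125,-30],[0.105,0.0316,-0.125,-40]]]}}

```text
t: 32.48
eef_pos: [0.5592, 0.0987, 0.31]
ee_rot: [-3.141, 0.0, -0.993]
force: [-0.3, 0.5, -1.0]
width: 0.0456
```

Emit:
{"method": "play_rows", "body": {"targets": [[[0,0,0,-10],[0,0,0,-20],[0,0,0,-30],[0,0,0,-40],[0,0,0,-50]]]}}

```text
t: 33.1
eef_pos: [0.5598, 0.0997, 0.3095]
ee_rot: [3.141, 0.001, -0.12]
force: [-0.4, -0.0, -0.9]
width: 0.0457
```

Emit:
{"method": "play_rows", "body": {"targets": [[[0,0,0,0],[0,0,0,0]]]}}

```text
t: 33.35
eef_pos: [0.5599, 0.0997, 0.3097]
ee_rot: [3.141, 0.0, -0.13]
force: [-0.8, -0.1, -1.4]
width: 0.046
```

```bash
python3 - <<'E'
from h import *
s=arm.get_state();R=Ro.from_euler('xyz',s['ee_rot']).as_matrix()
im,d,P=cloud('wrist');Q=(P-s['eef_pos'])@R
k=Q[241:265,310:331].reshape(-1,3);k=k[(k[:,2]>.17)&(k[:,2]<.183)&(k[:,0]>.012)];print(np.percentile(k,[2,50,98],axis=0).round(4))
k=Q[262:298,272:370].reshape(-1,3);k=k[abs(k[:,2]-.16)<.006];print(k[:,0].max(),np.percentile(k[:,1],[2,98]),np.median(k[:,2]))
h=cv2.cvtColor(im,cv2.COLOR_RGB2HSV)
p=(P[...,2]>.014)&(P[...,2]<.022)&(h[...,1]<60)&(abs(P[...,0]-.588)<.04)&(abs(P[...,1]-.075)<.03)
kk=P[p];print('ped',len(kk),cv2.minAreaRect((kk[:,:2]*1000).astype(np.float32)))
go(.5890,.0760,.231,-7.25)
E
```

```text
[[ 0.0173 -0.0033  0.1745]
 [ 0.0224  0.0013  0.176 ]
 [ 0.0274  0.0058  0.1783]]
0.01784126621652434 [-0.01849308  0.02135684] 0.16206934410404367
ped 2144 ((591.34521484375, 74.10961151123047), (33.62142562866211, 46.14921569824219), 82.75640106201172)
go [0.032  0.0198 0.0787] -0.1 len 0.087 now [0.5599 0.0998 0.3097] -7.4 q1,q6 [0.52 0.92] F [ 0.1  0.  -0.6] w 0.046 t 33.4
```

Emit:
{"method": "play_rows", "body": {"targets": [[[0.02,0.012,0,0.1],[0.032,0.0198,0.02,0.1],[0.032,0.0198,0.06,0.1],[0.032,0.0198,0.078,0.1],[0.032,0.0198,0.078,0.1]]]}}

```text
t: 34.02
eef_pos: [0.5883, 0.0755, 0.2292]
ee_rot: [3.139, 0.004, -0.129]
force: [0.6, -0.9, 0.2]
width: 0.0459
```

Emit:
{"method": "play_rows", "body": {"targets": [[[0,0,0,0]]]}}

```text
t: 34.15
eef_pos: [0.5895, 0.0762, 0.2321]
ee_rot: [3.142, -0.0, -0.128]
force: [0.4, -0.6, -0.6]
width: 0.0455
```

```bash
python3 -c "
from h import *
go(.5892,.0760,.2035,-7.25)"
```

```text
go [-0.0003  0.0002  0.0286] -0.1 len 0.029 now [0.5895 0.0762 0.2321] -7.3 q1,q6 [0.46 0.99] F [ 0.4 -0.6 -0.6] w 0.0455 t 34.15
```

Emit:
{"method": "play_rows", "body": {"targets": [[[0,0,0.008,0],[0,0,0.016,0],[0,0,0.024,0],[0,0,0.029,0],[0,0,0.0295,0]]]}}

```text
t: 34.78
eef_pos: [0.5891, 0.0761, 0.2029]
ee_rot: [3.141, 0.0, -0.127]
force: [-4.8, -1.4, 9.7]
width: 0.0462
```

Emit:
{"method": "play_rows", "body": {"targets": [[[0,0,0,0],[0,0,0,0],[0,0,0,0]]], "grip": 70}}

```text
t: 35.15
eef_pos: [0.5892, 0.0762, 0.2022]
ee_rot: [3.142, 0.0, -0.128]
force: [-0.5, -0.0, -0.3]
width: 0.0633
```

Emit:
{"method": "play_rows", "body": {"targets": [[[0,0,-0.03,0],[0,0,-0.08,0],[-0.02,0.05,-0.12,0],[-0.03,0.09,-0.12,0],[-0.03,0.09,-0.12,0]]]}}

```text
t: 35.78
eef_pos: [0.5467, -0.0114, 0.3233]
ee_rot: [-3.141, -0.001, -0.13]
force: [0.9, 1.1, 0.5]
width: 0.0637
```

Emit:
{"method": "play_rows", "body": {"targets": [[[0,0,0,0],[0,0,0,0]]]}}

```text
t: 36.02
eef_pos: [0.5483, -0.0087, 0.322]
ee_rot: [3.141, 0.0, -0.127]
force: [-0.8, 0.1, -1.0]
width: 0.0639
```

```bash
python3 - <<'E'
from h import *
im,P=block(.5884,.0748,'w12',r=.045,lo=.03,hi=.06);save(im,'w12.png')
for y0,x0 in((-.0195,.5764),(-.1137,.5644)):
    m=(abs(P[...,2]-.042)<.004)&(abs(P[...,0]-x0)<.04)&(abs(P[...,1]-y0)<.04)
    print(np.median(P[m][:,2]),cv2.minAreaRect((P[m][:,:2]*1000).astype(np.float32)))
for q in('pearl_1_center',): print([(np.round(r['xyz'],3),r['score']) for r in finder.find_in('scene',q)] if cams.grab_frame('scene') else 0)
E
```

```text
3325 zpct [0.034  0.0399 0.0411 0.0417 0.0427]
top 0.041979441487872346 ((588.1912841796875, 75.04084777832031), (46.794281005859375, 35.882041931152344), 82.86136627197266)
brass 0 
0.041382429228935036 ((576.456298828125, -19.51727294921875), (46.18522262573242, 36.30138397216797), 82.75506591796875)
0.041432040689591415 ((562.90380859375, -113.5731201171875), (46.82258224487305, 36.02287292480469), 82.54557800292969)
[]
```

View pics/w12.png

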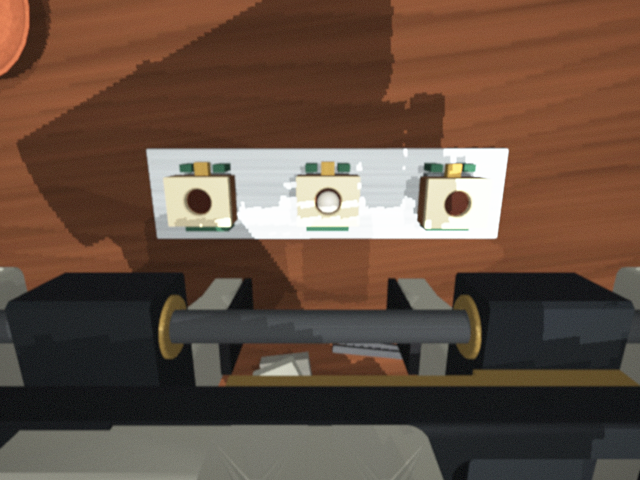

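```bash
python3 -c "
from h import *
job_done()"
```

```text
the job is handed in; nothing more can be done
```

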